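# Fit a moulded float body to its stem and hold the float leaning

### The arm

A 6-joint arm with a two-finger parallel gripper is mounted at the origin on the work surface. World frame = base frame: x ahead of the robot, y to its left, z up, the work surface at z = 0. Lengths are in mm, angles in rad, forces in N, time in s.
With the tool pointing down it reaches from about 350 to 925 mm from the base axis. Payload 6.4 kg.
Tool frame: the origin (TCP) lies at the very end of the fingers, on their centre line; the grasp point (between the pads) lies 19 mm behind it; y points along the fingers, z is the direction in which the jaws open and shut, and the axes are right-handed (so a half turn about y gives the same grasp; the last joint's range is limited). The gripper opens to 94 mm and grips with 3 to 60 N. Pads are 16 mm wide; open, the fingers measure 119 mm over their backs; the gripper's body (75 mm by 177 mm) begins 78 mm behind the grasp point.
Start: joints at [1.121, 0.245, 1.558, -0, 1.339, -0.174], TCP at [177.003, 625.447, 173.655] pointing down, gripper open.
Joint ranges: [-3.13, 3.13], [-1.02, 2.26], [0.13, 2.54], [-0.95, 4.09], [0.21, 2.88], [-2.74, 2.74]. Speed limits (rad/s): [2.57, 2.57, 3.14, 3.14, 3.14, 3.14].

### API

Orientations are given as a rotation vector (axis times angle).
In Python, from rig import bot, imaging, finish_job gives the robot as it stands.
- The arm moves only by the tool move_arm, never from a script. Its argument "deltas" is a list of rows, each an object with "dr": the turn, a rotation vector about the tool's x, y, z in degrees, a list of three; "delta_pos": the shift along the tool's x, y, z in mm, a list of three; "grip": the finger opening in mm, from 0 to 94. In form: [{"dr": [ax, ay, az], "delta_pos": [dx, dy, dz], "grip": grip}, ...]. A call has 1 to 20 rows; each row is the pose to reach, as a shift and turn from the pose commanded when the call began, along the tool's axes at that moment; what a row does not reach only later rows make up. A row lasts 1/12 s, in which the tool goes at most 41.7 mm and 7.16 degrees, less where a joint would pass 70% of its speed; a pose out of reach is approached as far as the arm can. A call with a gripper value outside its range is refused whole. The fingers move at their own pace and stop on an object; the grip force is fixed at half the most. Time passes only in rows, so rows that repeat a pose let the fingers close. It gives the time, the measured TCP pose, the force and the opening at its end, in the units of the state.
- bot.get_obs(): the state, without advancing time (a new reading comes with each control period).
- imaging.get_image(name): name is "scene" or "top" or "wrist"; returns a dict with "frame" (420x560x3 uint8, blue, green, red), "fx", "fy", "cx", "cy" (pixels), "k1" (the pictures are not rectified: a ray, as slopes to the right and down, at radius r is drawn at 1 + k1 r^2 times it, then the intrinsics apply), "rvec" (rotation vector, rad) and "tvec" (3), from world to camera coordinates, as OpenCV has them. Camera axes: x right, y down, z forward; pixel columns grow to the right and rows downward; lengths in mm; the calibration is good to about 2 mm. A picture is of the moment at which its call begins. There is no depth.
- finish_job(): hands the job in, once; it reports no verdict.
The state is a dict: "time": time; "joints": joint angles; "dq": joint speeds; "joint_torque": joint torques, N m; "ee_pos": TCP position; "ee_rot": TCP orientation; "wrist_force": force on the tool from outside, world axes, zero at the start; "ft_torque": the same for the moment, N m; "width": opening from 0.0 (shut) to 1.0 (fully open).
Only numpy, scipy, OpenCV 4.12 (cv2) and the standard library are available. Lean on these libraries where they do the work, as an engineer would, in place of code of your own. Each camera call takes 0.05 s, during which the arm holds its last target.

### The job

At the float-making bench of a tackle shop, lift the bored float body (the plain straight-sided one with the hole right through) out of the open mould, thread it onto the bare stem in the white stand until it sits down on the stem's flange, and let go of it. Then take that stem by its free top, draw the float straight up until it is clear of the stand, and only then lean it over to about 60 degrees from upright, top end still the higher so that the body stays home on the flange. Finish while holding it still like that above the mould-and-stand part of the bench, clear of everything and with its lower end at least 15 cm above the bench; leave the other floats and all other things where they are.

Things in the scene. Friction and masses are not known exactly. Their poses are not given: they have to be found in the camera images.
- mould: Fixed open aluminium mould block, 80 x 240 x 26 mm (x, y, z). Origin at the centre of its underside on the bench, z up, y along its length. Three round cavities, 43 mm across and 14 mm deep (floor 12 mm above the bench), in a row at y = -75, 0 and +75 mm. The bored float body and the domed plug stand in the two outer ones (which is where varies); the middle one is empty.
- floatbody: A loose plain cork cylinder, 40 mm outside diameter, 40 mm tall, the bored float body, with a 15 mm hole right through along its z axis; about 25 g. Origin at the centre of its underside, z up. It stands in a mould cavity with its lowest 14 mm below the mould's top face and 26 mm above it. Either end may go down on the stem.
- floatbody_mid (a point): Middle of the bored float body, on its axis, 20 mm above its underside.
- blank: Bystander: a loose solid dome-topped cork plug without a hole, 40 mm diameter, 36 mm tall, in another mould cavity. Origin at the centre of its underside.
- stand: Fixed white float stand, 80 x 260 x 50 mm (x, y, z). Origin at the centre of its underside on the bench, z up, y along its length. Three upright holes, 13 mm across and 42 mm deep, in a row at y = -90, 0 and +90 mm, hold the bare stem and two finished floats in an order that varies.
- stem: The bare stem: loose light-wood pin, 10 mm diameter, 122 mm long, about 35 g, with a 28 mm flange whose faces lie 37 and 42 mm from the foot; top 5 mm tapered. Origin at the foot, z along the stem to its top. In the stand the flange rests on the stand: foot 13 mm, flange top 55 mm above the bench. With the body home (its middle 62 mm from the foot) the top 40 mm of the stem stay free to grip.
- stem_top (a point): Top end of the bare stem, on its axis, 122 mm from the foot; 135 mm above the bench while it stands in the stand.
- pearfloat: Bystander: a finished float in the stand, the same stem with a pear-shaped cork body of 40 mm diameter fixed to it; top end 135 mm above the bench. Origin at the centre of its foot.
- discfloat: Bystander: a finished float in the stand, the same stem with a flat disc-shaped cork body of 42 mm diameter fixed to it; top end 135 mm above the bench. Origin at the centre of its foot.
- jar: Bystander: amber jar, 64 mm diameter, 85 mm tall, beyond the work. Origin at the centre of its underside.
- spool: Bystander: grey line spool, 68 mm diameter, 40 mm tall, beyond the work. Origin at the centre of its underside.
- tacklebox: Bystander: flat clear box, 80 x 120 x 35 mm, beyond the work. Origin at the centre of its underside.
- wrench: Bystander: wrench, 150 mm long, lying at the left edge of the work. Origin at its middle.
- sinker: Bystander: dark sinker, 38 mm diameter, 40 mm tall, between mould and stand. Origin at the centre of its underside.
- tin: Bystander: flat steel tin, 70 mm diameter, 30 mm tall, at the right edge of the work. Origin at the centre of its underside.
Not all that is in view belongs to the job. Leave any blue or pink look-alike of the stem alone.

How it is judged:
By the outcome, as a careful person would: the job done as asked, in the order asked, and still so for the second after the job is handed in, while the arm keeps its last pose, push and grip.
It also fails if it takes over 64 s, if anything falls off the work surface, if the arm or the gripper's body presses on something with over 40 N, if the wrist force passes 120 N, or if a joint passes its speed limit or range.

## Working session

There is one attempt and no reset: what is moved stays moved. The work goes in short steps, Python scripts to look and compute and a tool call to move; the robot and the scene stay as the last step left them, time stands still between calls to the robot, and variables do not carry over. Pictures are saved under pics/ and viewed, and the job is handed in when it is done.

Besides the shell and the picture viewer there is one more tool, called after "Call:" as name(argument=value, ...) on one line, values as JSON. move_arm: Moves the arm, as the interface text tells. Its arguments: {"type":"object","properties":{"deltas":{"type":"array"}},"required":["deltas"]}

```bash
mkdir -p pics; ls; python3 - <<'E'
from rig import bot, imaging
import cv2
print(bot.get_obs())
for n in ["scene","top","wrist"]:
    d=imaging.get_image(n); cv2.imwrite(f"pics/{n}0.png",d["frame"]); print(n,{k:v for k,v in d.items() if k!="frame"})
E
```

```text
pics
{'time': 0.0, 'joints': array([ 1.12091833e+00,  2.45777799e-01,  1.55896490e+00, -3.31314280e-05,
        1.33868462e+00, -1.74099490e-01]), 'dq': array([-0.00073028, -0.00129123, -0.00025612,  0.00094601, -0.00029418,
        0.00016569]), 'joint_torque': array([-1.74911418e-05, -4.15833807e+01, -3.14602268e+01,  6.85156463e-02,
        3.31730407e-02, -1.31532565e-04]), 'ee_pos': array([176.71546463, 624.85616586, 172.59501099]), 'ee_rot': array([-1.56169363,  0.2169374 , -0.21609862]), 'wrist_force': array([ 1.22439632,  0.82585917, -0.1266138 ]), 'ft_torque': array([ 0.04837435, -0.02790698, -0.0339534 ]), 'width': 0.998310373995223}
scene {'fx': 489.5413867440582, 'fy': 489.5413867440582, 'cx': 291.161531422024, 'cy': 210.59187503907546, 'k1': 0.0601890366347258, 'rvec': array([ 0.77899043,  2.57710803, -1.07280274]), 'tvec': array([ 490.67190164, -157.78727008, 1475.20228729])}
top {'fx': 383.97658253419587, 'fy': 383.97658253419587, 'cx': 273.56594984939665, 'cy': 209.74248485772262, 'k1': -0.0796269283905006, 'rvec': array([ 2.19724316, -2.16776739,  0.10064339]), 'tvec': array([  -9.28550947,  605.52336163, 1070.87593066])}
wrist {'fx': 358.2045094959704, 'fy': 358.2045094959704, 'cx': 274.1996597144357, 'cy': 209.1917251965561, 'k1': 0.032736789324168396, 'rvec': array([-2.34877609, -1.77550491, -0.21163981]), 'tvec': array([-648.32280163,  -24.8204481 ,  389.32349755])}
```

View pics/scene0.png

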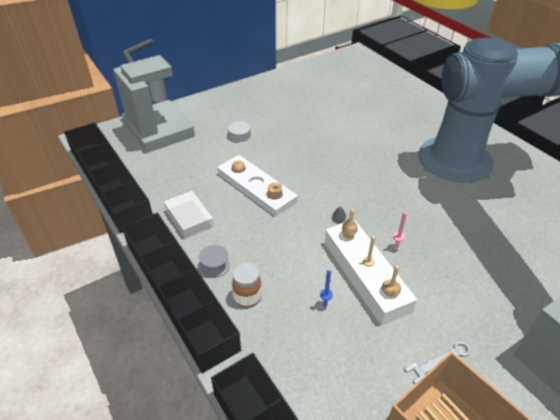

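View pics/top0.png

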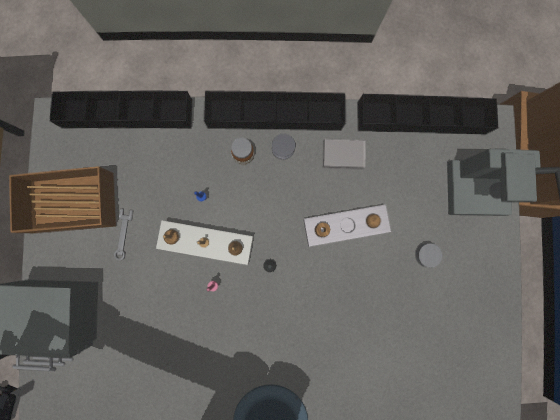

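View pics/wrist0.png

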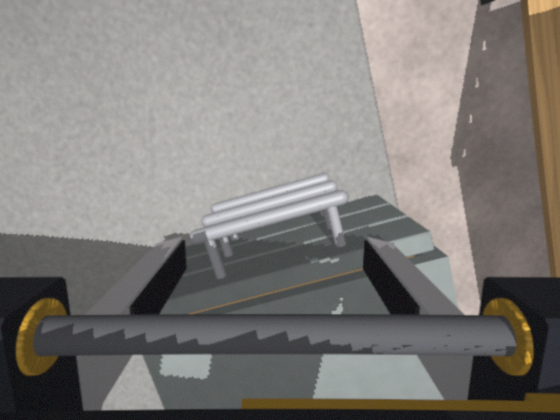

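The scene view shows the mould at about (257,184) with two corks, the stand at about (368,270), a blue pin at (327,288) and a pink pin at (401,232). The top view shows corks at (322,229) and (374,220), and stems at (171,236), (204,241) and (235,247).

Candidates:
- **Body:** cork at top (322,229), which has a dark centre, against the cork at (374,220). The pear at (235,247) and the disc at (171,236) belong to finished floats.
- **Stem:** the bare stem at top (204,241), against the blue pin at (201,196), the pink pin at (213,286) and the two finished floats.

I'll check the choice in a close crop.

```bash
cat > h.py <<'E'
import numpy as np, cv2
from scipy.spatial.transform import Rotation as R
def cam(d): 
    return R.from_rotvec(d["rvec"]).as_matrix(), np.array(d["tvec"])
def K(d): return np.array([[d["fx"],0,d["cx"]],[0,d["fy"],d["cy"]],[0,0,1.]]), np.array([d["k1"],0,0,0,0.])
def proj(d,P):
    k,D=K(d); return cv2.projectPoints(np.float64(P).reshape(-1,1,3),np.float64(d["rvec"]),np.float64(d["tvec"]),k,D)[0].reshape(-1,2)
def ray(d,uv):
    k,D=K(d); p=cv2.undistortPoints(np.float64(uv).reshape(-1,1,2),k,D).reshape(-1,2)
    M,t=cam(d); return -M.T@t, np.c_[p,np.ones(len(p))]@M
def onz(d,uv,z):
    o,r=ray(d,uv); return o+r*((z-o[2])/r[:,2])[:,None]
def tri(ds,uvs):
    A=np.zeros((3,3));b=np.zeros(3);L=[]
    for d,uv in zip(ds,uvs):
        o,r=ray(d,uv); r=r[0]/np.linalg.norm(r[0]); Q=np.eye(3)-np.outer(r,r);A+=Q;b+=Q@o;L.append((Q,o))
    x=np.linalg.solve(A,b); return x,[np.linalg.norm(Q@(x-o)) for Q,o in L]
def crop(d,x,y,w,h,s): return cv2.resize(d["frame"][y:y+h,x:x+w],None,fx=s,fy=s,interpolation=cv2.INTER_CUBIC)
E
python3 - <<'E'
from h import *; from rig import imaging
t=imaging.get_image("top"); s=imaging.get_image("scene")
a=crop(t,150,180,250,120,3.2); b=np.hstack([crop(s,205,145,100,75,4),crop(s,320,200,100,75,4)])
cv2.imwrite("pics/ct.png",a); cv2.imwrite("pics/cs.png",b); cv2.imwrite("pics/cs2.png",crop(s,310,195,120,130,4.5))
E
```

```text
(no output)
```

View pics/ct.png

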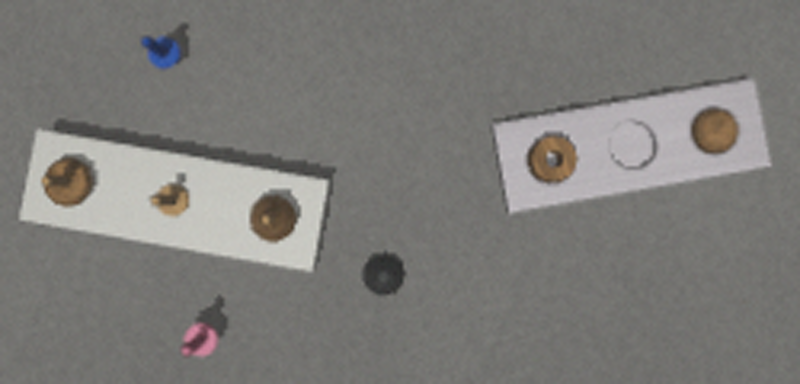

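View pics/cs.png

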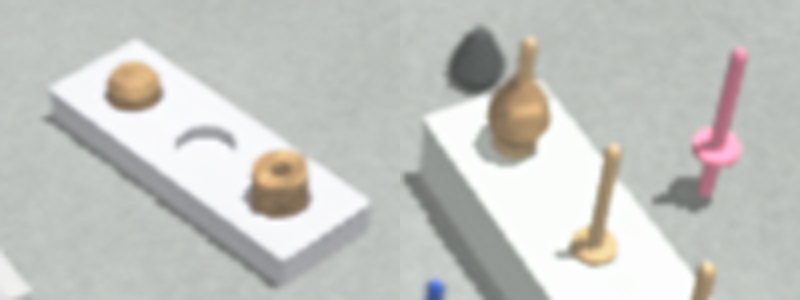

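View pics/cs2.png

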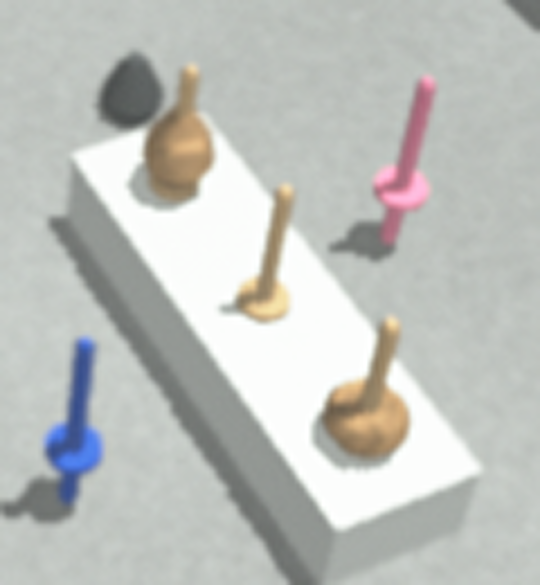

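The crops confirm the body is the holed cork at top (322,229), scene (275,190). The stem is the bare one with the flange in the middle of the stand, at top (204,241). Next I'll measure both from masks.

```bash
cat > meas.py <<'E'
from h import *; from rig import imaging
t=imaging.get_image("top"); s=imaging.get_image("scene")
def blobs(d,m,amin):
    c,_=cv2.findContours(m.astype(np.uint8)*255,cv2.RETR_EXTERNAL,cv2.CHAIN_APPROX_NONE)
    return [k for k in c if cv2.contourArea(k)>amin]
# white blocks, quads with cork filled by external contour
for n,d,box in [("top",t,(150,195,400,270)),("scene",s,(210,150,420,325))]:
    hsv=cv2.cvtColor(d["frame"],cv2.COLOR_BGR2HSV)
    roi=np.zeros(hsv.shape[:2],bool); roi[box[1]:box[3],box[0]:box[2]]=1
    cork=(hsv[...,1]>90)&(hsv[...,0]>8)&(hsv[...,0]<25)&roi
    for k in blobs(d,cork,12):
        (u,v),sz,a=cv2.minAreaRect(k); print(n,"cork",round(u,1),round(v,1),np.round(sz,1),cv2.boundingRect(k), onz(d,[[u,v]],60)[0].round(1))
    thr=190 if n=="top" else 215
    w=(hsv[...,2]>thr)&(hsv[...,1]<45)&roi
    for k in blobs(d,w,300):
        hull=cv2.convexHull(k); r=cv2.minAreaRect(hull)
        q=cv2.approxPolyDP(hull,0.03*cv2.arcLength(hull,True),True).reshape(-1,2)
        print(n,"white",q.tolist(),np.round(r[1],1))
        for z in (26,50):
            P=onz(d,q,z); print(z,P.round(0)[:,:2].tolist(),P.mean(0).round(1),[round(np.linalg.norm(P[i]-P[i-1])) for i in range(len(P))])
            if n=="top":
                b=cv2.minAreaRect(np.float32(onz(d,hull.reshape(-1,2),z)[:,:2])); print("  rect",np.round(b[0],1),np.round(b[1],1),round(b[2],1))
E
python3 meas.py
```

```text
top cork 234.1 249.5 [12.7  8.8] (229, 243, 13, 12) [491.8 106.   60. ]
top cork 203.3 243.6 [5.6 9.9] (198, 240, 11, 7) [506.7 191.2  60. ]
top cork 170.8 236.8 [13.4 12.7] (163, 230, 15, 14) [524.  281.8  60. ]
top cork 322.5 229.0 [12. 13.] (316, 223, 14, 13) [ 551.2 -136.6   60. ]
top cork 373.0 220.5 [11. 12.] (367, 215, 13, 12) [ 576.5 -277.6   60. ]
top white [[161, 224], [251, 237], [247, 262], [158, 248]] [92.  27.4]
26 [[560.0, 320.0], [527.0, 62.0], [456.0, 72.0], [492.0, 326.0]] [508.8 195.   26. ] [69, 260, 71, 257]
  rect [509.8 196.1] [262.5  77.4] 80.9
50 [[559.0, 313.0], [527.0, 61.0], [458.0, 71.0], [492.0, 319.0]] [509.  190.9  50. ] [67, 254, 70, 251]
  rect [509.9 191.9] [256.8  75.7] 80.9
scene cork 392.8 289.6 [10.8 15.4] (384, 282, 16, 13) [525.9 287.   60. ]
scene cork 387.0 282.0 [4. 6.] (384, 280, 7, 5) [522.5 265.1  60. ]
scene cork 246.4 288.1 [14.2 26.4] (233, 280, 27, 16) [785.1 112.4  60. ]
scene cork 350.5 227.5 [ 9. 15.] (346, 220, 10, 16) [485.8  95.   60. ]
scene cork 274.5 188.0 [ 8. 11.] (269, 184, 12, 9) [ 562.3 -124.    60. ]
scene cork 238.0 166.0 [9.9 9.9] (233, 161, 11, 11) [ 597.3 -253.5   60. ]
scene white [[326, 229], [355, 220], [416, 299], [385, 312]] [110.4  34.4]
26 [[517.0, 42.0], [436.0, 57.0], [479.0, 318.0], [558.0, 306.0]] [497.5 180.8  26. ] [267, 82, 264, 80]
50 [[532.0, 60.0], [453.0, 74.0], [495.0, 327.0], [572.0, 316.0]] [513.  194.3  50. ] [259, 80, 256, 78]
scene white [[218, 166], [240, 155], [296, 196], [275, 209]] [81.1 24.7]
26 [[626.0, -321.0], [549.0, -331.0], [511.0, -98.0], [585.0, -87.0]] [ 567.6 -209.4   26. ] [238, 78, 236, 75]
50 [[638.0, -294.0], [563.0, -304.0], [526.0, -77.0], [598.0, -66.0]] [ 581.2 -185.3   50. ] [231, 76, 230, 73]
```

```bash
cat > plan.py <<'E'
import sys; from h import *; from rig import bot
# usage: plan x y z jawyaw_deg [tilt args] -> deltas from measured pose
def Rdown(yaw):
    z=np.array([np.cos(yaw),np.sin(yaw),0]); y=np.array([0,0,-1.]); return np.c_[np.cross(y,z),y,z]
def deltas(P,Rt,Rc=None):
    o=bot.get_obs(); R0=R.from_rotvec(o["ee_rot"]).as_matrix()
    dp=R0.T@(np.array(P)-o["ee_pos"]); dr=np.degrees(R.from_matrix(R0.T@Rt).as_rotvec()); return dr,dp
if __name__=="__main__":
    a=[float(v) for v in sys.argv[1:5]]; o=bot.get_obs()
    R0=R.from_rotvec(o["ee_rot"]).as_matrix(); print("R0\n",R0.round(3)); print(o["ee_pos"].round(1),o["joints"].round(3),o["time"],o["width"],o["wrist_force"].round(1))
    for yy in (a[3],a[3]+180):
        dr,dp=deltas(a[:3],Rdown(np.radians(yy))); print(yy,"dr",dr.round(2),"dp",dp.round(1))
E
python3 plan.py 555 -135 230 9.6; python3 plan.py 511.5 193 200 -9
```

```text
R0
 [[ 0.962 -0.     0.272]
 [-0.272 -0.     0.962]
 [-0.    -1.    -0.   ]]
[176.9 625.3 173.4] [ 1.121  0.245  1.558 -0.     1.339 -0.174] 0.35 1.0008712686266987 [ 0.  -0.2 -0.1]
9.6 dr [2.00e-02 6.46e+01 1.00e-02] dp [ 570.8  -56.4 -628.7]
189.6 dr [ 1.000e-02 -1.154e+02 -2.000e-02] dp [ 570.8  -56.4 -628.7]
R0
 [[ 0.962 -0.     0.272]
 [-0.272 -0.     0.962]
 [-0.    -1.    -0.   ]]
[176.9 625.3 173.4] [ 1.121  0.245  1.558 -0.     1.339 -0.174] 0.35 1.0008712686266987 [ 0.  -0.2 -0.1]
-9.0 dr [2.00e-02 8.32e+01 1.00e-02] dp [ 439.6  -26.5 -324.9]
171.0 dr [ 1.00e-02 -9.68e+01 -2.00e-02] dp [ 439.6  -26.5 -324.9]
```

Call:
move_arm(deltas=[{"dr":[0,0,0],"delta_pos":[0,-41,0],"grip":94},{"dr":[0,0,0],"delta_pos":[0,-56,0],"grip":94},{"dr":[0,3.5,0],"delta_pos":[30,-56,-33],"grip":94},{"dr":[0,7,0],"delta_pos":[60,-56,-66],"grip":94},{"dr":[0,10.5,0],"delta_pos":[88,-56,-97],"grip":94},{"dr":[0,14,0],"delta_pos":[115,-56,-127],"grip":94},{"dr":[0,17.5,0],"delta_pos":[143,-56,-157],"grip":94},{"dr":[0,21,0],"delta_pos":[170,-56,-187],"grip":94},{"dr":[0,24.5,0],"delta_pos":[198,-56,-218],"grip":94},{"dr":[0,28,0],"delta_pos":[225,-56,-248],"grip":94},{"dr":[0,31.5,0],"delta_pos":[253,-56,-278],"grip":94},{"dr":[0,35,0],"delta_pos":[280,-56,-308],"grip":94},{"dr":[0,38.5,0],"delta_pos":[308,-56,-339],"grip":94},{"dr":[0,42,0],"delta_pos":[335,-56,-369],"grip":94},{"dr":[0,45.5,0],"delta_pos":[363,-56,-400],"grip":94},{"dr":[0,49,0],"delta_pos":[390,-56,-430],"grip":94},{"dr":[0,52.5,0],"delta_pos":[418,-56,-460],"grip":94},{"dr":[0,56,0],"delta_pos":[445,-56,-490],"grip":94},{"dr":[0,59.5,0],"delta_pos":[473,-56,-521],"grip":94},{"dr":[0,64.6,0],"delta_pos":[500,-56,-551],"grip":94}])

```text
time: 2.02
ee_pos: [508.6, -43.1, 229.9]
ee_rot: [-1.282, 1.087, -1.088]
wrist_force: [0.8, 1.1, -0.0]
width: 0.997
```

```bash
python3 plan.py 555 -135 230 9.6; python3 - <<'E'
from h import *; from rig import imaging
d=imaging.get_image("wrist"); cv2.imwrite("pics/w1.png",d["frame"]); M,t=cam(d); print((-M.T@t).round(0), proj(d,[[555,-135,52]]))
E
```

```text
R0
 [[ 0.163  0.001  0.987]
 [-0.987 -0.     0.163]
 [ 0.    -1.     0.001]]
[508.6 -43.1 229.9] [-0.307 -0.133  1.849  0.     1.425 -0.47 ] 2.0167 0.9968670910827789 [ 0.8  1.1 -0. ]
9.6 dr [-0.04 -0.24  0.01] dp [98.2 -0.1 30.8]
189.6 dr [-2.0000e-02  1.7976e+02 -6.0000e-02] dp [98.2 -0.1 30.8]
[498.  22. 441.] [[300.23097407 268.37460713]]
```

View pics/w1.png

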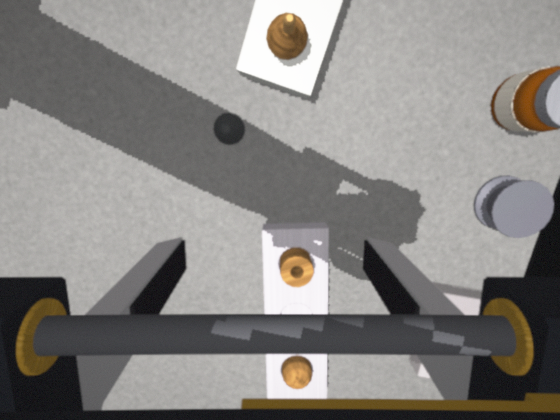

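The wrist view shows the bored ring at (297,267) and the domed plug at (297,373). I'll measure the ring's top face and hole at z=52.

```bash
python3 - <<'E'
from h import *; from rig import imaging
d=imaging.get_image("wrist"); cv2.imwrite("pics/w1c.png",crop(d,250,215,95,100,6))
hsv=cv2.cvtColor(d["frame"],cv2.COLOR_BGR2HSV)
m=((hsv[...,1]>100)&(hsv[...,0]<25)).astype(np.uint8); m[:220]=0;m[320:]=0;m[:,:262]=0;m[:,330:]=0
c,h=cv2.findContours(m,cv2.RETR_CCOMP,cv2.CHAIN_APPROX_NONE)
for k in c:
    if cv2.contourArea(k)>15:
        (u,v),r=cv2.minEnclosingCircle(k); M=cv2.moments(k);cx,cy=M["m10"]/M["m00"],M["m01"]/M["m00"];print(cv2.contourArea(k),u,v,r,cv2.boundingRect(k),onz(d,[[cx,cy],[u,v]],52).round(1).tolist())
print(hsv[255:282:2,297].tolist())
# predicted hole edge / top outer contour
for n,r,z in (("top",20,52),("hole",7.5,52),("holebot",7.5,12)):
    a=np.linspace(0,6.28,40); p=proj(d,np.c_[555+r*np.cos(a),-135+r*np.sin(a),np.full(40,z)]); print(n,p.min(0).round(1),p.max(0).round(1))
E
```

```text
953.5 295.80389404296875 261.5423889160156 18.928667068481445 (280, 243, 33, 38) [[549.9, -134.3, 52.0], [550.1, -134.1, 52.0]]
[[16, 142, 199], [16, 145, 194], [17, 148, 179], [15, 135, 125], [17, 136, 114], [16, 139, 123], [16, 143, 116], [16, 138, 120], [16, 144, 145], [16, 146, 203], [16, 141, 208], [16, 146, 208], [16, 145, 218], [16, 74, 234]]
top [282.7 246.6] [317.1 278.9]
hole [293.4 256.8] [306.4 268.9]
holebot [291.7 245.2] [303.5 256.3]
```

View pics/w1c.png

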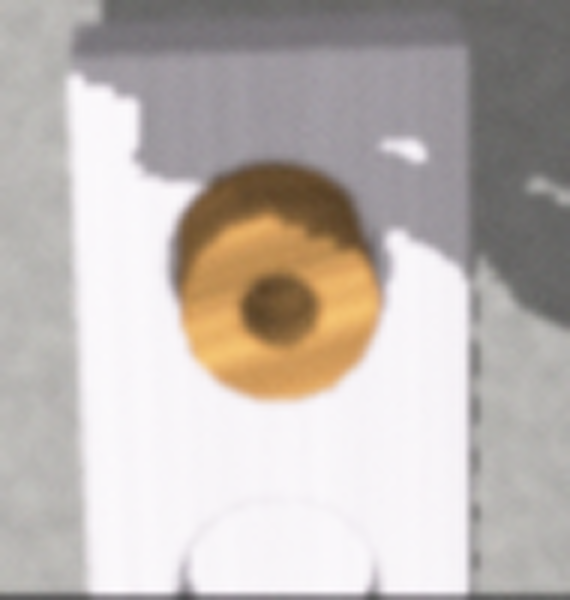

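```bash
python3 - <<'E'
from h import *; from rig import imaging,bot
d=imaging.get_image("wrist"); cv2.imwrite("pics/w1d.png",crop(d,250,215,95,100,6))
g=d["frame"].copy()
hsv=cv2.cvtColor(g,cv2.COLOR_BGR2HSV)
m=((hsv[...,2]<160)&(hsv[...,1]>100)).astype(np.uint8); m[:256]=0;m[278:]=0;m[:,285:][:,25:]=0;m[:,:285]=0
c,_=cv2.findContours(m,cv2.RETR_EXTERNAL,cv2.CHAIN_APPROX_NONE)
for k in c:
    if cv2.contourArea(k)>15: e=cv2.fitEllipse(k); print(e,onz(d,[e[0]],52).round(1))
print(onz(d,[[296.7,266.3]],52).round(1), proj(d,[[555,-135,52]]))
print(bot.get_obs()["ee_pos"].round(1))
E
```

```text
((296.3599853515625, 269.3220520019531), (10.888957023620605, 11.47990894317627), 66.75460052490234) [[ 551.  -139.3   52. ]]
[[ 550.8 -135.5   52. ]] [[300.35536519 266.44038725]]
[508.5 -43.  229.4]
```

```bash
python3 plan.py 551 -139 120 9.6
```

```text
R0
 [[ 0.163 -0.001  0.987]
 [-0.987  0.     0.163]
 [-0.    -1.    -0.001]]
[508.5 -43.  229.4] [-0.307 -0.132  1.849  0.     1.425 -0.471] 2.1667 1.001044920711391 [ 0.5 -1.  -0.3]
9.6 dr [ 0.04 -0.22 -0.03] dp [101.7 109.3  26.4]
189.6 dr [4.0000e-02 1.7978e+02 7.0000e-02] dp [101.7 109.3  26.4]
```

Call:
move_arm(deltas=[{"dr":[0,0,0],"delta_pos":[34,0,9],"grip":94},{"dr":[0,0,0],"delta_pos":[68,10,18],"grip":94},{"dr":[0,0,0],"delta_pos":[102,35,26],"grip":94},{"dr":[0,0,0],"delta_pos":[102,70,26],"grip":94},{"dr":[0,0,0],"delta_pos":[102,100,26],"grip":94},{"dr":[0,0,0],"delta_pos":[102,109,26],"grip":94},{"dr":[0,0,0],"delta_pos":[102,109,26],"grip":94}])

```text
time: 2.75
ee_pos: [548.5, -135.0, 117.8]
ee_rot: [-1.286, 1.089, -1.079]
wrist_force: [-0.8, -0.0, 0.3]
width: 1.0
```

```bash
python3 - <<'E'
from h import *; from rig import imaging,bot
o=bot.get_obs()
d=imaging.get_image("wrist"); g=d["frame"]; print(o["ee_pos"].round(1), proj(d,[o["ee_pos"],[551,-139,52]]).round(1)); cv2.imwrite("pics/w2.png",g)
E
```

```text
[ 548.5 -135.   117.8] [[273.9 233.6]
 [276.5 214.4]]
```

View pics/w2.png

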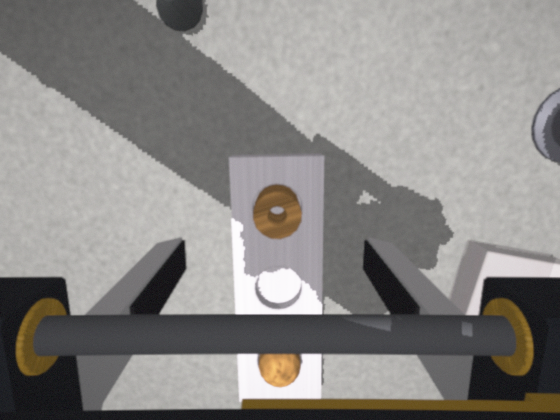

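The wrist view shows the ring at about (277,211), with its hole at the same place.

```bash
python3 - <<'E'
from h import *; from rig import imaging,bot
d=imaging.get_image("wrist"); g=d["frame"]; o=bot.get_obs()
hsv=cv2.cvtColor(g,cv2.COLOR_BGR2HSV)
m=((hsv[...,1]>100)&(hsv[...,0]<25)).astype(np.uint8); m[:170]=0;m[250:]=0;m[:,:240]=0;m[:,315:]=0
c,h=cv2.findContours(m,cv2.RETR_CCOMP,cv2.CHAIN_APPROX_NONE)
for k in c:
    if cv2.contourArea(k)>15: e=cv2.fitEllipse(k); print(np.round(e[0],1),np.round(e[1],1),cv2.boundingRect(k),onz(d,[e[0]],52).round(1))
for z,r in ((52,20),(26,20),(52,7.5)):
    a=np.linspace(0,6.28,40); p=proj(d,np.c_[551+r*np.cos(a),-139+r*np.sin(a),np.full(40,z)]); print(z,p.min(0).round(1),p.max(0).round(1))
print(o["ee_pos"].round(1)); cv2.imwrite("pics/w2c.png",crop(d,240,170,80,80,7))
E
python3 plan.py 550.5 -137 30 9.6
```

```text
[274.5 209.5] [45.8 51.8] (252, 183, 47, 53) [[ 550.9 -136.9   52. ]]
[274.4 207.6] [10.3 15.8] (266, 202, 18, 12) [[ 550.5 -135.4   52. ]]
52 [249.4 187.5] [299.1 235.8]
26 [251.4 182.3] [297.1 226.8]
52 [264.9 202.9] [283.5 221. ]
[ 551.5 -136.5  122.3]
R0
 [[ 0.168  0.002  0.986]
 [-0.986 -0.001  0.168]
 [ 0.001 -1.     0.002]]
[ 551.5 -136.5  122.3] [-0.442  0.106  1.814  0.     1.22  -0.611] 2.85 1.0015223653737788 [0.1 0.8 0.6]
9.6 dr [-0.09  0.09  0.06] dp [ 0.3 92.3 -1.2]
189.6 dr [ 9.0000e-02 -1.7991e+02  1.5000e-01] dp [ 0.3 92.3 -1.2]
```

View pics/w2c.png

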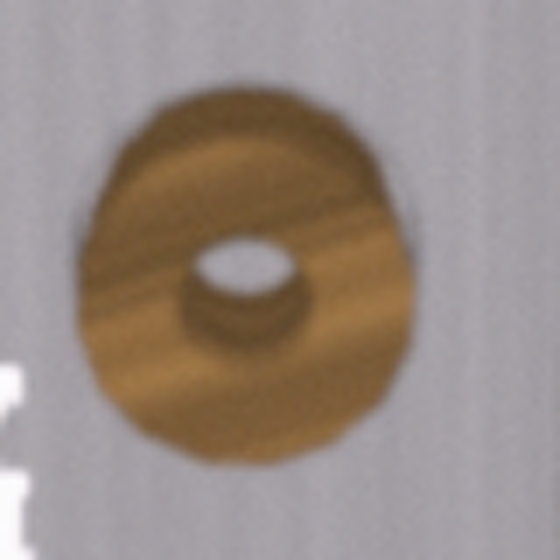

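Call:
move_arm(deltas=[{"dr":[0,0,0],"delta_pos":[2.5,20,0],"grip":94},{"dr":[0,0,0],"delta_pos":[2.5,45,0],"grip":80},{"dr":[0,0,0],"delta_pos":[2.5,65,0],"grip":70},{"dr":[0,0,0],"delta_pos":[2.5,80,0],"grip":70},{"dr":[0,0,0],"delta_pos":[2.5,88,0],"grip":70},{"dr":[0,0,0],"delta_pos":[2.5,92,0],"grip":70},{"dr":[0,0,0],"delta_pos":[2.5,92,0],"grip":70},{"dr":[0,0,0],"delta_pos":[2.5,92,0],"grip":70}])

```text
time: 3.52
ee_pos: [552.4, -140.0, 30.4]
ee_rot: [-1.283, 1.082, -1.087]
wrist_force: [-0.2, 0.3, -1.0]
width: 0.745
```

```bash
python3 plan.py 551.7 -139 29 9.6; python3 - <<'E'
from h import *; from rig import imaging,bot
d=imaging.get_image("wrist"); s=imaging.get_image("scene"); cv2.imwrite("pics/w3.png",d["frame"]); cv2.imwrite("pics/s3.png",crop(s,190,100,150,130,5))
E
```

```text
R0
 [[ 0.167  0.003  0.986]
 [-0.986 -0.001  0.167]
 [ 0.002 -1.     0.002]]
[ 552.4 -140.    30.4] [-0.447  0.233  1.857 -0.     1.049 -0.615] 3.5167 0.7451518153079781 [-0.2  0.3 -1. ]
9.6 dr [-0.14  0.02  0.1 ] dp [-1.1  1.4 -0.6]
189.6 dr [ 1.5000e-01 -1.7998e+02  2.1000e-01] dp [-1.1  1.4 -0.6]
```

View pics/w3.png

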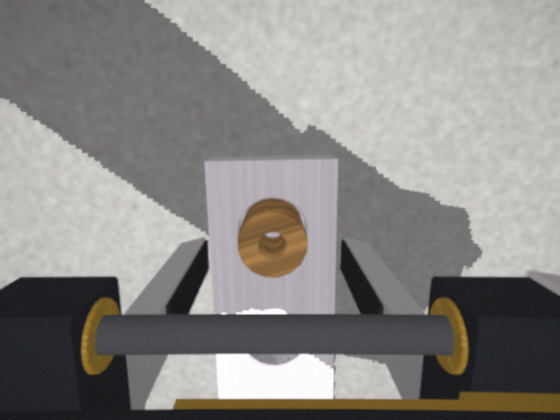

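View pics/s3.png

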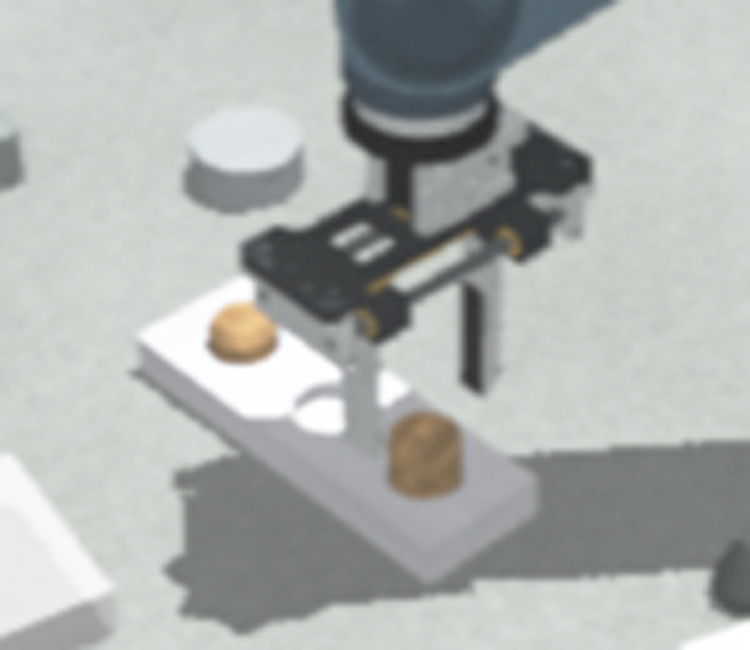

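The scene crop shows the finger tips apparently not level with the body: tips at crop (365,445) and (480,385), body at (425,455). I'll check by projecting the TCP and body into both views.

```bash
python3 - <<'E'
from h import *; from rig import imaging,bot
o=bot.get_obs(); print(o["ee_pos"].round(1),o["time"]); Rt=R.from_rotvec(o["ee_rot"]).as_matrix()
d=imaging.get_image("wrist"); s=imaging.get_image("scene"); t=imaging.get_image("top")
tip=np.array(o["ee_pos"]); P=[tip,tip+35*Rt[:,2],tip-35*Rt[:,2],[551.7,-139,52],[551.7,-139,26]]
names=["tcp","tip+z","tip-z","bodytop","body26"]
for n,c,off,sc in (("scene",s,(190,100),5),("wrist",d,(0,0),1)):
    p=proj(c,P); print(n,{a:((q-off)*sc).round(0).tolist() for a,q in zip(names,p)})
cv2.imwrite("pics/t3.png",crop(t,280,180,140,90,5.5)); print([((q-(280,180))*5.5).round() for q in proj(t,P)])
M,tt=cam(d); C=-M.T@tt; print("wrist cam rel tool",(Rt.T@(C-tip)).round(1)); print((Rt.T@M.T).round(2))
E
```

```text
[ 552.3 -140.1   30.3] 3.6167
scene {'tcp': [422.0, 458.0], 'tip+z': [373.0, 488.0], 'tip-z': [470.0, 429.0], 'bodytop': [424.0, 428.0], 'body26': [424.0, 464.0]}
wrist {'tcp': [274.0, 234.0], 'tip+z': [331.0, 234.0], 'tip-z': [217.0, 234.0], 'bodytop': [273.0, 243.0], 'body26': [273.0, 230.0]}
[array([233., 269.]), array([222., 202.]), array([244., 337.]), array([236., 269.]), array([229., 271.])]
wrist cam rel tool [ -66.4 -211.3   -0. ]
[[ 0.    0.97  0.23]
 [-0.   -0.23  0.97]
 [ 1.   -0.    0.  ]]
```

View pics/t3.png

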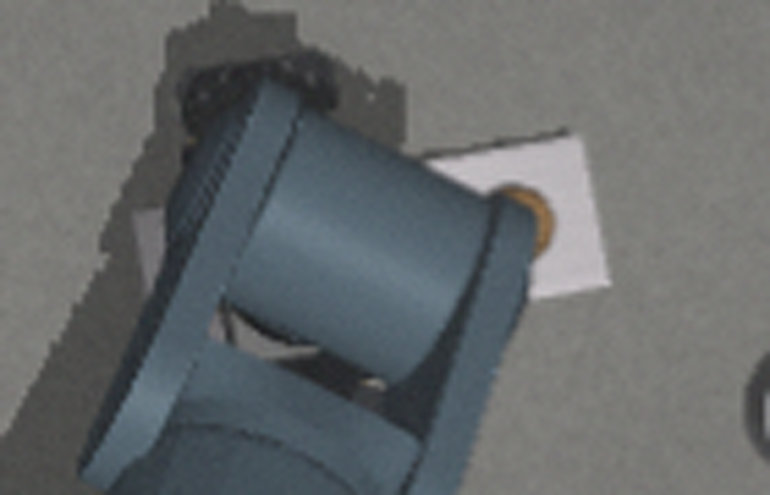

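```bash
python3 - <<'E'
from h import *; from rig import imaging,bot
o=bot.get_obs(); Rt=R.from_rotvec(o["ee_rot"]).as_matrix(); tip=o["ee_pos"]
d=imaging.get_image("wrist"); s=imaging.get_image("scene")
def mark(c,off,sc):
    g=crop(c,*off,sc)
    for h in (0,19,30,78,97):
        for sg in (35,-35,47.5,-47.5):
            q=(proj(c,[tip-h*Rt[:,1]+sg*Rt[:,2]])[0]-off[:2])*sc; cv2.circle(g,tuple(int(v) for v in q),3,(0,0,255) if h==0 else (0,255,0) if h==19 else (255,0,0) if h==30 else (0,255,255),-1)
    return g
cv2.imwrite("pics/s4.png",mark(s,(230,135,80,75),9)[:600,:800]); cv2.imwrite("pics/w4.png",mark(d,(150,180,250,160),3))
E
```

```text
(no output)
```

View pics/s4.png

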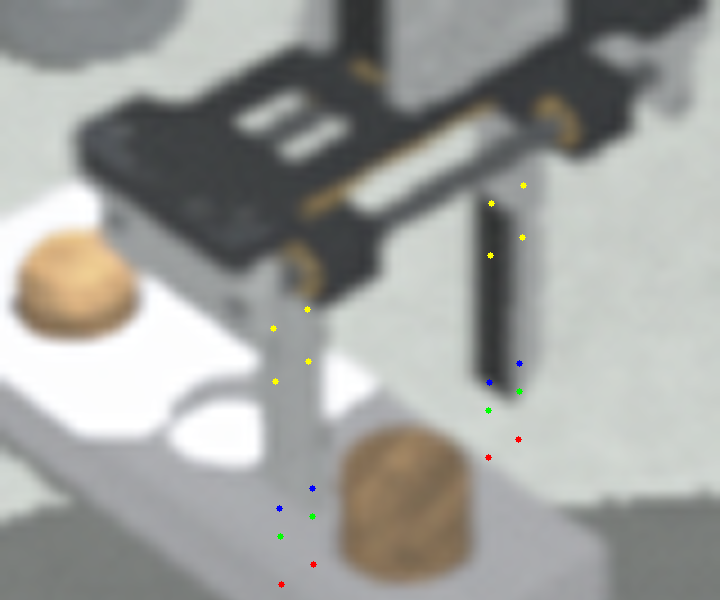

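View pics/w4.png

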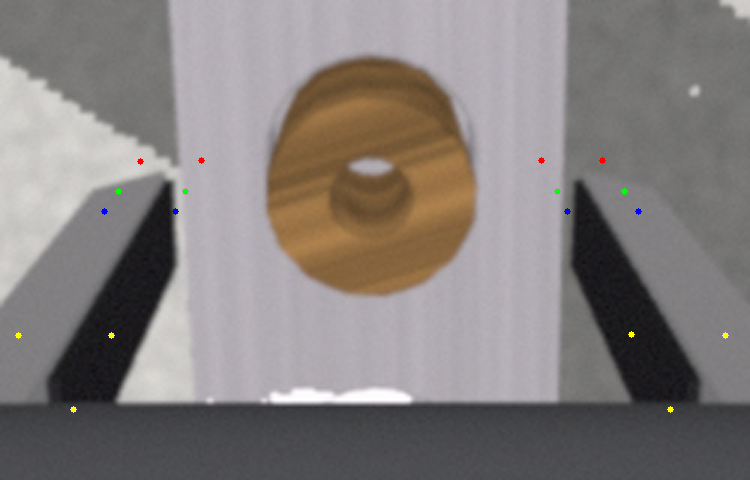

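The two cameras agree that the visible finger tips end about 28 mm short of the reported TCP. Closing here is a safe test: the fingers either grip the body or pass over it.

Call:
move_arm(deltas=[{"dr":[0,0,0],"delta_pos":[0,0,0],"grip":50},{"dr":[0,0,0],"delta_pos":[0,0,0],"grip":42},{"dr":[0,0,0],"delta_pos":[0,0,0],"grip":32},{"dr":[0,0,0],"delta_pos":[0,0,0],"grip":32},{"dr":[0,0,0],"delta_pos":[0,0,0],"grip":32},{"dr":[0,0,0],"delta_pos":[0,0,0],"grip":32}])

```text
time: 4.37
ee_pos: [551.1, -139.6, 28.6]
ee_rot: [-1.284, 1.085, -1.085]
wrist_force: [-0.2, -0.9, 0.1]
width: 0.36
```

```bash
python3 - <<'E'
from h import *; from rig import imaging,bot
d=imaging.get_image("wrist"); s=imaging.get_image("scene"); cv2.imwrite("pics/w5.png",np.hstack([crop(d,150,150,250,250,1.6),crop(s,230,135,80,75,5)[:375,:400].copy() if 0 else cv2.resize(crop(s,230,135,80,75,5),(400,400))]))
E
```

```text
(no output)
```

View pics/w5.png

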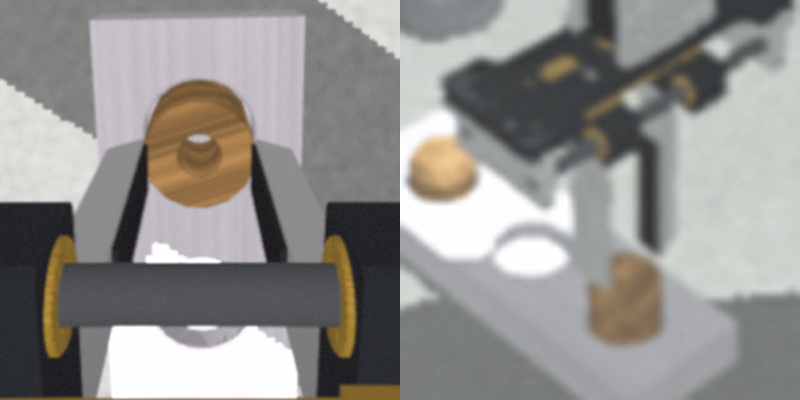

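The jaws are at 34 mm, narrower than the 40 mm body, so they closed above it. The real tips therefore sit about 28 mm above the reported TCP, as the images showed. I'll open, go 21 mm lower, and grip.

Call:
move_arm(deltas=[{"dr":[0,0,0],"delta_pos":[0,-3,0],"grip":70},{"dr":[0,0,0],"delta_pos":[0,-3,0],"grip":70},{"dr":[0,0,0],"delta_pos":[0,-3,0],"grip":70},{"dr":[0,0,0],"delta_pos":[0,-3,0],"grip":70},{"dr":[0,0,0],"delta_pos":[0,-3,0],"grip":70},{"dr":[0,0,0],"delta_pos":[1,4,0],"grip":70},{"dr":[0,0,0],"delta_pos":[1,10,0],"grip":70},{"dr":[0,0,0],"delta_pos":[1,15,0],"grip":70},{"dr":[0,0,0],"delta_pos":[1,18,0],"grip":70},{"dr":[0,0,0],"delta_pos":[1,20,0],"grip":70},{"dr":[0,0,0],"delta_pos":[1,20,0],"grip":70}])

```text
time: 5.38
ee_pos: [550.8, -140.3, 7.8]
ee_rot: [-1.284, 1.086, -1.084]
wrist_force: [0.6, -0.1, 0.1]
width: 0.743
```

```bash
python3 - <<'E'
from h import *; from rig import imaging,bot
print(bot.get_obs()["ee_pos"],bot.get_obs()["wrist_force"])
d=imaging.get_image("wrist"); s=imaging.get_image("scene"); cv2.imwrite("pics/w6.png",np.hstack([crop(d,150,150,250,250,1.6),cv2.resize(crop(s,230,135,80,80,5),(400,400))]))
E
```

```text
[ 550.78414536 -140.3247227     7.84438899] [ 0.62326929 -0.07529289  0.06290768]
```

View pics/w6.png

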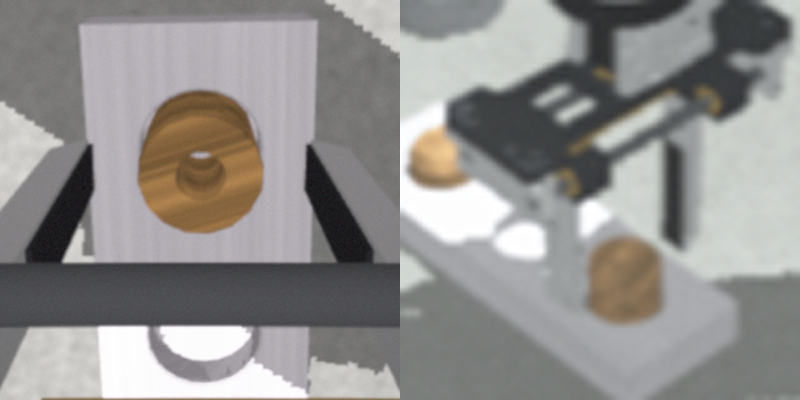

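The tips are now beside the body's upper half with no contact force. I'll close and lift.

Call:
move_arm(deltas=[{"dr":[0,0,0],"delta_pos":[0,0,0],"grip":50},{"dr":[0,0,0],"delta_pos":[0,0,0],"grip":40},{"dr":[0,0,0],"delta_pos":[0,0,0],"grip":30},{"dr":[0,0,0],"delta_pos":[0,0,0],"grip":30},{"dr":[0,0,0],"delta_pos":[0,0,0],"grip":30},{"dr":[0,0,0],"delta_pos":[0,0,0],"grip":30},{"dr":[0,0,0],"delta_pos":[0,-3,0],"grip":30},{"dr":[0,0,0],"delta_pos":[0,-10,0],"grip":30},{"dr":[0,0,0],"delta_pos":[0,-20,0],"grip":30},{"dr":[0,0,0],"delta_pos":[0,-40,0],"grip":30},{"dr":[0,0,0],"delta_pos":[0,-70,0],"grip":30},{"dr":[0,0,0],"delta_pos":[0,-100,0],"grip":30},{"dr":[0,0,0],"delta_pos":[0,-130,0],"grip":30},{"dr":[0,0,0],"delta_pos":[0,-160,0],"grip":30},{"dr":[0,0,0],"delta_pos":[0,-180,0],"grip":30},{"dr":[0,0,0],"delta_pos":[0,-180,0],"grip":30}])

```text
time: 6.82
ee_pos: [554.4, -142.0, 195.7]
ee_rot: [-1.281, 1.075, -1.094]
wrist_force: [1.9, -0.1, 0.8]
width: 0.419
```

```bash
python3 - <<'E'
from h import *; from rig import imaging,bot
print(bot.get_obs()["ee_pos"],bot.get_obs()["wrist_force"])
d=imaging.get_image("wrist"); s=imaging.get_image("scene"); cv2.imwrite("pics/w7.png",np.hstack([crop(d,150,150,250,250,1.6),cv2.resize(crop(s,230,85,110,110,4),(400,400))]))
E
python3 plan.py 511.5 193 190 -9
```

```text
[ 554.4059019  -141.9757833   195.67038875] [ 1.89402325 -0.11660037  0.79023542]
R0
 [[ 0.167  0.002  0.986]
 [-0.986 -0.001  0.167]
 [ 0.001 -1.     0.002]]
[ 551.6 -140.7  189.6] [-0.449  0.042  1.754 -0.     1.344 -0.616] 6.9167 0.41599738179395357 [-0.9  0.4 -1.3]
-9.0 dr [-0.11 18.6   0.06] dp [-335.7   -0.8   16.1]
171.0 dr [ 8.000e-02 -1.614e+02  1.500e-01] dp [-335.7   -0.8   16.1]
```

View pics/w7.png

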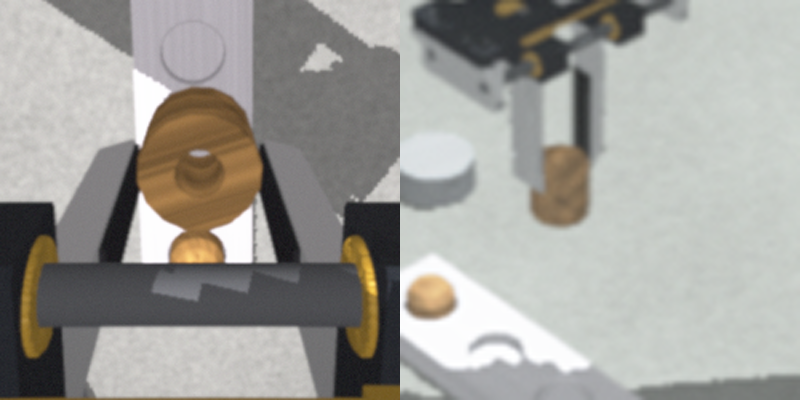

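Gripped: opening 39 mm, body held squarely. Next I'll move short of the stem so the wrist camera sits almost straight above it.

```bash
python3 plan.py 500 123 190 -9
```

```text
R0
 [[ 0.167  0.002  0.986]
 [-0.986 -0.001  0.167]
 [ 0.001 -1.     0.002]]
[ 551.6 -140.7  189.6] [-0.449  0.042  1.754 -0.     1.344 -0.616] 6.9167 0.41599738179395357 [-0.9  0.4 -1.3]
-9.0 dr [-0.11 18.6   0.06] dp [-268.6   -0.7   -6.9]
171.0 dr [ 8.000e-02 -1.614e+02  1.500e-01] dp [-268.6   -0.7   -6.9]
```

Call:
move_arm(deltas=[{"dr":[0,0,0],"delta_pos":[-10,-2,0],"grip":30},{"dr":[0,2,0],"delta_pos":[-35,-2,0],"grip":30},{"dr":[0,4,0],"delta_pos":[-65,-2,-1],"grip":30},{"dr":[0,6,0],"delta_pos":[-95,-2,-2],"grip":30},{"dr":[0,8,0],"delta_pos":[-125,-2,-3],"grip":30},{"dr":[0,10,0],"delta_pos":[-155,-2,-4],"grip":30},{"dr":[0,12,0],"delta_pos":[-185,-2,-5],"grip":30},{"dr":[0,14,0],"delta_pos":[-215,-2,-6],"grip":30},{"dr":[0,16,0],"delta_pos":[-240,-2,-7],"grip":30},{"dr":[0,17.5,0],"delta_pos":[-257,-2,-7],"grip":30},{"dr":[0,18.6,0],"delta_pos":[-266,-2,-7],"grip":30},{"dr":[0,18.6,0],"delta_pos":[-269,-2,-7],"grip":30},{"dr":[0,18.6,0],"delta_pos":[-269,-2,-7],"grip":30},{"dr":[0,18.6,0],"delta_pos":[-269,-2,-7],"grip":30},{"dr":[0,18.6,0],"delta_pos":[-269,-2,-7],"grip":30}])

```text
time: 8.17
ee_pos: [499.3, 123.0, 190.0]
ee_rot: [-1.132, 1.325, -1.324]
wrist_force: [-0.3, -0.7, -0.5]
width: 0.42
```

```bash
python3 - <<'E'
from h import *; from rig import imaging,bot
o=bot.get_obs(); print(o["ee_pos"].round(1),o["wrist_force"].round(1),o["time"])
d=imaging.get_image("wrist"); cv2.imwrite("pics/w8.png",d["frame"])
np.savez("w8.npz",**d); o2=bot.get_obs(); print(o2["ee_pos"].round(1),o2["ee_rot"]); print(proj(d,[o["ee_pos"],[511,193,135],[511,193,55]]).round(1))
E
```

```text
[499.3 123.  190. ] [-0.3 -0.7 -0.5] 8.1667
[499.4 122.9 190.2] [-1.13102252  1.32503136 -1.32433367]
[[273.2 233.8]
 [274.1 116.3]
 [274.2 117.8]]
```

View pics/w8.png

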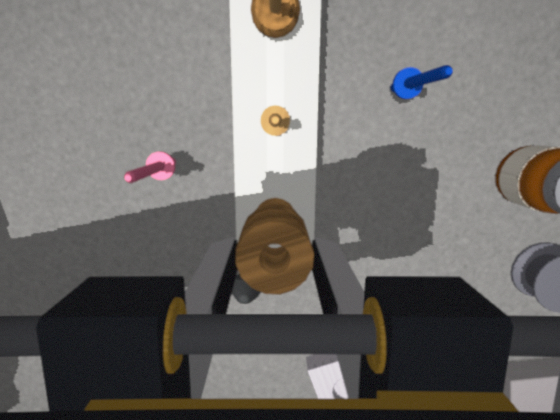

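The wrist view shows the stem at about (275,121), seen from almost straight above, and the held body with its hole at about (274,258). I'll refine both.

```bash
python3 - <<'E'
from h import *
d=dict(np.load("w8.npz")); d={k:(v if v.ndim else float(v)) for k,v in d.items()}
cv2.imwrite("pics/w8c.png",np.hstack([cv2.resize(crop(d,255,100,40,40,10),(400,400)),cv2.resize(crop(d,230,195,90,105,4),(360,400))]))
hsv=cv2.cvtColor(d["frame"],cv2.COLOR_BGR2HSV)
m=((hsv[...,1]>70)&(hsv[...,0]<28)).astype(np.uint8); m[:100]=0;m[140:]=0;m[:,:250]=0;m[:,300:]=0
c,_=cv2.findContours(m,cv2.RETR_EXTERNAL,cv2.CHAIN_APPROX_NONE)
for k in c:
    if cv2.contourArea(k)>30: e=cv2.fitEllipse(k); print(np.round(e[0],1),np.round(e[1],1),cv2.boundingRect(k),onz(d,[e[0]],55).round(1))
m=((hsv[...,1]>70)&(hsv[...,0]<28)).astype(np.uint8); m[:190]=0;m[310:]=0;m[:,:230]=0;m[:,320:]=0
c,_=cv2.findContours(m,cv2.RETR_EXTERNAL,cv2.CHAIN_APPROX_NONE)
k=max(c,key=cv2.contourArea); print(cv2.boundingRect(k))
from scipy.spatial.transform import Rotation as R
tip=np.array([499.35,122.95,190.1]); Rt=R.from_rotvec([-1.131,1.325,-1.324]).as_matrix()
for h,r in ((44,20),(44,7.5),(4,20),(4,7.5)):
    a=np.linspace(0,6.28,60); P=(tip-h*Rt[:,1])+r*(np.cos(a)[:,None]*Rt[:,0]+np.sin(a)[:,None]*Rt[:,2]); p=proj(d,P); print(h,r,p.min(0).round(1),p.max(0).round(1))
E
```

```text
[274.9 120.2] [28.3 29. ] (261, 106, 29, 30) [[511.4 190.8  55. ]]
(234, 198, 82, 96)
44 20 [232.9 221.8] [313.5 297.4]
44 7.5 [258.1 246.2] [288.3 274.6]
4 20 [240.3 203.7] [306.4 266.7]
4 7.5 [261.  223.9] [285.7 247.6]
```

View pics/w8c.png

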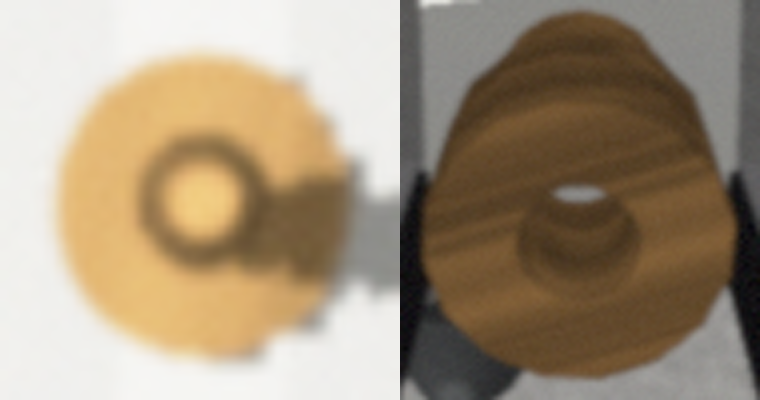

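```bash
python3 - <<'E'
from h import *
d=dict(np.load("w8.npz")); d={k:(v if v.ndim else float(v)) for k,v in d.items()}
print(onz(d,[[274.75,119.6]],135).round(1),onz(d,[[274.9,120.2]],55).round(1))
# flange extents from crop: u 58..~345(345 is edge by shadow), v 52..355
g=cv2.cvtColor(d["frame"],cv2.COLOR_BGR2HSV)
print("row119 sat",g[119,256:296,1].tolist()); print("col274 sat",g[100:142,270,1].tolist())
M,t=cam(d); print(-M.T@t)
from rig import imaging
s=imaging.get_image("scene"); M,t=cam(s); print("scene cam",-M.T@t)
E
python3 plan.py 511.4 191 165 -9
```

```text
[[511.1 190.7 135. ]] [[511.3 190.8  55. ]]
row119 sat [4, 4, 5, 13, 44, 99, 122, 127, 124, 127, 125, 128, 128, 128, 127, 129, 127, 116, 120, 116, 118, 121, 126, 122, 124, 123, 125, 128, 126, 123, 124, 124, 115, 85, 35, 11, 6, 9, 7, 8]
col274 sat [3, 2, 2, 2, 5, 19, 70, 110, 124, 125, 125, 122, 124, 125, 129, 129, 125, 128, 124, 127, 127, 123, 126, 126, 125, 128, 125, 124, 124, 123, 121, 121, 122, 108, 70, 21, 6, 2, 3, 2, 2, 3]
[510.3524805  188.53063646 401.33560169]
scene cam [1072.02714427  679.10663818  911.83852848]
R0
 [[-0.157 -0.     0.988]
 [-0.988 -0.    -0.157]
 [ 0.    -1.    -0.   ]]
[499.5 122.9 190.4] [ 0.021 -0.091  1.883 -0.     1.35   0.179] 8.2667 0.41945763880777803 [-0.   0.8 -0.1]
-9.0 dr [ 0.02 -0.06  0.01] dp [-69.2  25.4   1. ]
171.0 dr [-1.0000e-02  1.7994e+02  4.0000e-02] dp [-69.2  25.4   1. ]
```

Call:
move_arm(deltas=[{"dr":[0,0,0],"delta_pos":[-25,0,0],"grip":30},{"dr":[0,0,0],"delta_pos":[-50,0,1],"grip":30},{"dr":[0,0,0],"delta_pos":[-65,8,1],"grip":30},{"dr":[0,0,0],"delta_pos":[-69,18,1],"grip":30},{"dr":[0,0,0],"delta_pos":[-69,25,1],"grip":30},{"dr":[0,0,0],"delta_pos":[-69,25,1],"grip":30},{"dr":[0,0,0],"delta_pos":[-69,25,1],"grip":30},{"dr":[0,0,0],"delta_pos":[-69,25,1],"grip":30}])

```text
time: 8.93
ee_pos: [511.4, 190.6, 165.8]
ee_rot: [-1.13, 1.325, -1.325]
wrist_force: [-0.1, -0.2, -0.3]
width: 0.424
```

```bash
python3 - <<'E'
from h import *; from rig import imaging,bot
o=bot.get_obs(); print(o["ee_pos"].round(1),o["ee_rot"],o["time"])
d=imaging.get_image("wrist"); s=imaging.get_image("scene")
np.savez("w9.npz",**d); np.savez("s9.npz",**s); print(bot.get_obs()["ee_pos"].round(1))
cv2.imwrite("pics/w9.png",np.hstack([crop(d,230,190,90,110,5)[:550,:450],cv2.resize(crop(s,335,170,60,95,5.8),(348,550))]))
E
```

```text
[511.4 190.6 165.8] [-1.13020778  1.32469367 -1.32495597] 8.9333
[511.7 190.9 166.2]
```

View pics/w9.png

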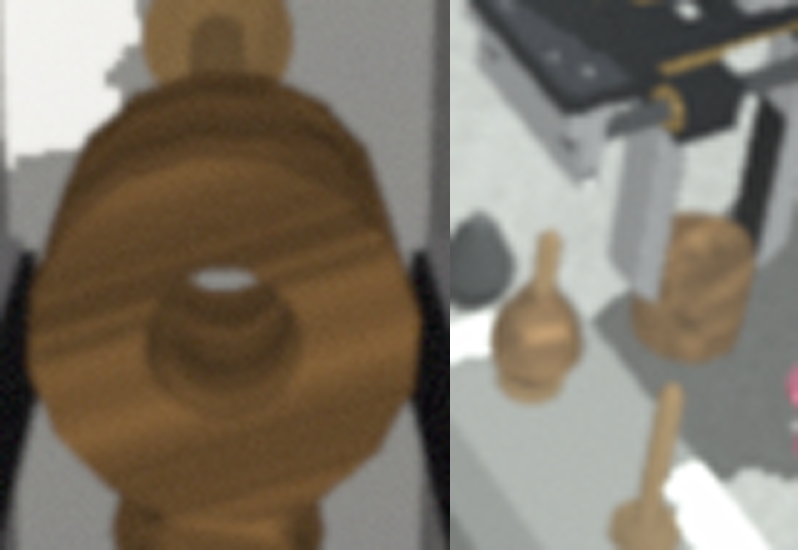

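```bash
python3 - <<'E'
from h import *
s=dict(np.load("s9.npz")); s={k:(v if v.ndim else float(v)) for k,v in s.items()}
f=lambda P:((proj(s,P)-(335,170))*5.8+2.4+[450,0]).round(0).tolist()
print("body bottom/top c",f([[512,191.5,170.5],[512,191.5,210.5]]),"stem top, flange",f([[511.2,190.8,135],[511.2,190.8,55]]))
a=np.linspace(0,6.28,60)
for z in (170.5,210.5):
    P=np.array(f(np.c_[512+20*np.cos(a),191.5+20*np.sin(a),np.full(60,z)])); print(z,P.min(0),P.max(0))
cv2.imwrite("pics/s9.png",crop(s,350,195,50,60,10))
E
```

```text
body bottom/top c [[685.0, 316.0], [701.0, 238.0]] stem top, flange [[673.0, 381.0], [645.0, 519.0]]
170.5 [630. 277.] [741. 357.]
210.5 [644. 199.] [758. 278.]
```

View pics/s9.png

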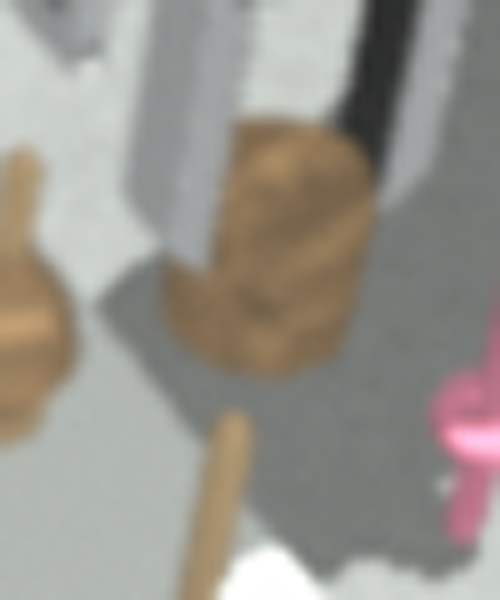

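Call:
move_arm(deltas=[{"dr":[0,0,0],"delta_pos":[0.8,0,-0.9],"grip":30},{"dr":[0,0,0],"delta_pos":[0.8,10,-0.9],"grip":30},{"dr":[0,0,0],"delta_pos":[0.8,20,-0.9],"grip":30},{"dr":[0,0,0],"delta_pos":[0.8,27,-0.9],"grip":30},{"dr":[0,0,0],"delta_pos":[0.8,32,-0.9],"grip":30},{"dr":[0,0,0],"delta_pos":[0.8,36,-0.9],"grip":30},{"dr":[0,0,0],"delta_pos":[0.8,40,-0.9],"grip":30},{"dr":[0,0,0],"delta_pos":[0.8,43,-0.9],"grip":30},{"dr":[0,0,0],"delta_pos":[0.8,45,-0.9],"grip":30},{"dr":[0,0,0],"delta_pos":[0.8,45,-0.9],"grip":30},{"dr":[0,0,0],"delta_pos":[0.8,45,-0.9],"grip":30}])

```text
time: 9.95
ee_pos: [510.4, 190.9, 120.8]
ee_rot: [-1.131, 1.324, -1.324]
wrist_force: [-0.1, 0.0, -0.7]
width: 0.417
```

```bash
python3 - <<'E'
from h import *; from rig import imaging,bot
o=bot.get_obs(); print(o["ee_pos"].round(1),o["wrist_force"].round(1),o["ft_torque"].round(2),o["time"])
d=imaging.get_image("wrist"); s=imaging.get_image("scene")
cv2.imwrite("pics/w10.png",np.hstack([crop(d,230,190,90,110,5)[:550,:450],cv2.resize(crop(s,335,170,60,95,5.8),(348,550))]))
E
```

```text
[510.4 190.9 120.8] [-0.1  0.  -0.7] [-0.09  0.04 -0.02] 9.95
```

View pics/w10.png

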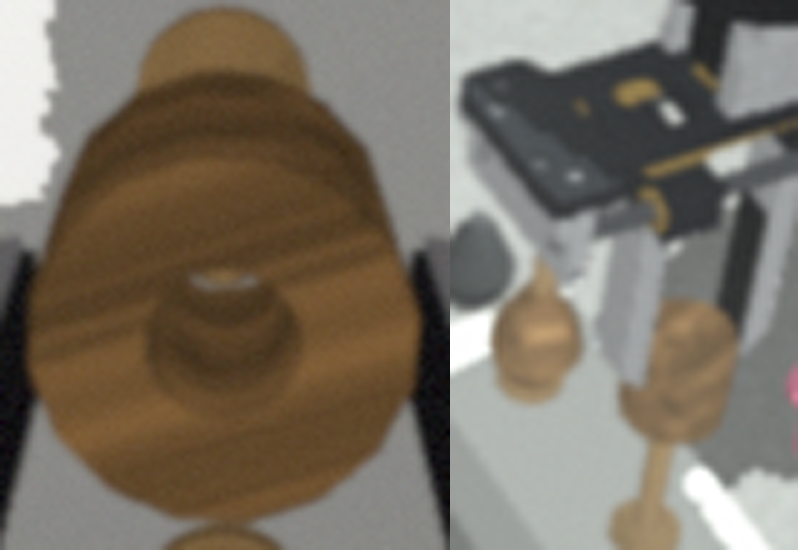

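The body is over the stem tip with no side force, and the flange shows centred below it. I'll continue down.

Call:
move_arm(deltas=[{"dr":[0,0,0],"delta_pos":[0,4,0],"grip":30},{"dr":[0,0,0],"delta_pos":[0,9,0],"grip":30},{"dr":[0,0,0],"delta_pos":[0,14,0],"grip":30},{"dr":[0,0,0],"delta_pos":[0,20,0],"grip":30},{"dr":[0,0,0],"delta_pos":[0,26,0],"grip":30},{"dr":[0,0,0],"delta_pos":[0,32,0],"grip":30},{"dr":[0,0,0],"delta_pos":[0,36,0],"grip":30},{"dr":[0,0,0],"delta_pos":[0,36,0],"grip":30}])

```text
time: 10.72
ee_pos: [509.4, 190.7, 83.2]
ee_rot: [-1.133, 1.325, -1.323]
wrist_force: [-0.9, 0.1, -0.9]
width: 0.418
```

```bash
python3 - <<'E'
from h import *; from rig import imaging,bot
o=bot.get_obs(); print(o["ee_pos"].round(1),o["wrist_force"].round(1),o["ft_torque"].round(2),o["time"])
d=imaging.get_image("wrist"); s=imaging.get_image("scene")
cv2.imwrite("pics/w11.png",np.hstack([crop(d,230,190,90,110,5)[:550,:450],cv2.resize(crop(s,335,180,60,95,5.8),(348,550))]))
E
```

```text
[509.4 190.7  83.2] [-0.9  0.1 -0.9] [-0.05  0.04  0.03] 10.7167
```

View pics/w11.png

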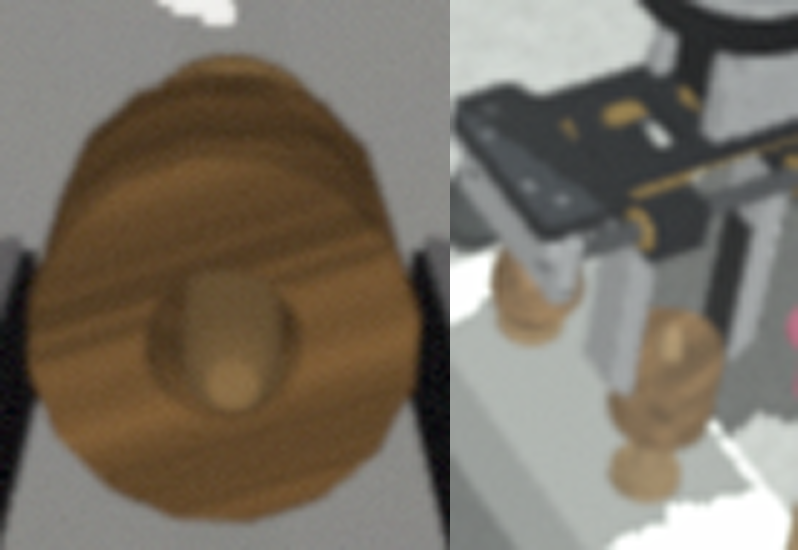

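The stem is visible inside the hole, so the body is threaded. I'll go on, nudging +0.8 mm along the jaw axis.

Call:
move_arm(deltas=[{"dr":[0,0,0],"delta_pos":[0,5,0.8],"grip":30},{"dr":[0,0,0],"delta_pos":[0,11,0.8],"grip":30},{"dr":[0,0,0],"delta_pos":[0,17,0.8],"grip":30},{"dr":[0,0,0],"delta_pos":[0,22,0.8],"grip":30},{"dr":[0,0,0],"delta_pos":[0,26,0.8],"grip":30},{"dr":[0,0,0],"delta_pos":[0,29,0.8],"grip":30},{"dr":[0,0,0],"delta_pos":[0,29,0.8],"grip":30},{"dr":[0,0,0],"delta_pos":[0,29,0.8],"grip":30}])

```text
time: 11.48
ee_pos: [511.0, 190.7, 55.5]
ee_rot: [-1.131, 1.324, -1.324]
wrist_force: [-0.2, 0.3, -0.5]
width: 0.419
```

```bash
python3 - <<'E'
from h import *; from rig import imaging,bot
o=bot.get_obs(); print(o["ee_pos"].round(1),o["wrist_force"].round(1),o["ft_torque"].round(2),o["time"])
d=imaging.get_image("wrist"); s=imaging.get_image("scene")
cv2.imwrite("pics/w12.png",np.hstack([crop(d,230,190,90,110,5)[:550,:450],cv2.resize(crop(s,335,190,60,95,5.8),(348,550))]))
E
```

```text
[511.  190.7  55.5] [-0.2  0.3 -0.5] [-0.04  0.01  0.  ] 11.4833
```

View pics/w12.png

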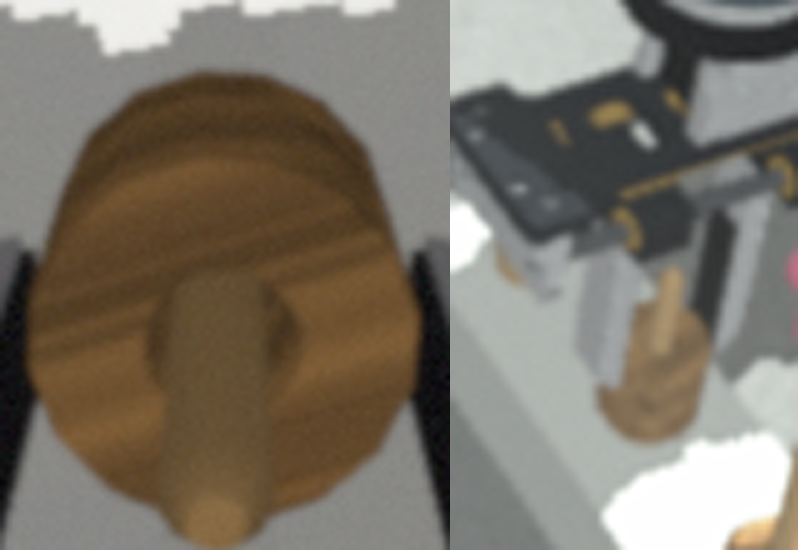

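Call:
move_arm(deltas=[{"dr":[0,0,0],"delta_pos":[0,2,-0.4],"grip":30},{"dr":[0,0,0],"delta_pos":[0,3.5,-0.4],"grip":30},{"dr":[0,0,0],"delta_pos":[0,4,-0.4],"grip":30},{"dr":[0,0,0],"delta_pos":[0,4,-0.4],"grip":30},{"dr":[0,0,0],"delta_pos":[0,4,-0.4],"grip":30}])

```text
time: 12.0
ee_pos: [510.7, 190.8, 51.8]
ee_rot: [-1.131, 1.324, -1.324]
wrist_force: [-0.8, -1.0, 1.5]
width: 0.421
```

Call:
move_arm(deltas=[{"dr":[0,0,0],"delta_pos":[0,0.7,0],"grip":30},{"dr":[0,0,0],"delta_pos":[0,0.7,0],"grip":30},{"dr":[0,0,0],"delta_pos":[0,0.7,0],"grip":30}])

```text
time: 12.25
ee_pos: [510.8, 190.8, 51.7]
ee_rot: [-1.131, 1.324, -1.324]
wrist_force: [-2.2, -2.2, 5.1]
width: 0.418
```

Contact: 5 N upward and the descent stopped at z=51.7, which is the expected home height. I'll release the body.

Call:
move_arm(deltas=[{"dr":[0,0,0],"delta_pos":[0,-0.5,0],"grip":45},{"dr":[0,0,0],"delta_pos":[0,-0.5,0],"grip":60},{"dr":[0,0,0],"delta_pos":[0,-0.5,0],"grip":70},{"dr":[0,0,0],"delta_pos":[0,-0.5,0],"grip":70},{"dr":[0,0,0],"delta_pos":[0,-0.5,0],"grip":70},{"dr":[0,0,0],"delta_pos":[0,-5,0],"grip":70},{"dr":[0,0,0],"delta_pos":[0,-13,0],"grip":70},{"dr":[0,0,0],"delta_pos":[0,-20,0],"grip":70},{"dr":[0,0,0],"delta_pos":[0,-23,0],"grip":70},{"dr":[0,0,0],"delta_pos":[0,-23,0],"grip":70},{"dr":[0,0,0],"delta_pos":[0,-23,0],"grip":70}])

```text
time: 13.17
ee_pos: [511.0, 190.8, 74.5]
ee_rot: [-1.13, 1.323, -1.324]
wrist_force: [0.6, -0.3, -0.3]
width: 0.743
```

```bash
cat > look.py <<'E'
import sys
from h import *; from rig import imaging,bot
o=bot.get_obs(); print(o["ee_pos"].round(1),o["wrist_force"].round(1),o["ft_torque"].round(2),o["time"],o["joints"].round(2),round(o["width"]*94,1))
d=imaging.get_image("wrist"); s=imaging.get_image("scene"); n=sys.argv[1]; x,y=int(sys.argv[2]),int(sys.argv[3])
cv2.imwrite(f"pics/{n}.png",np.hstack([crop(d,150,150,250,250,1.6),cv2.resize(crop(s,x,y,100,100,4),(400,400))]))
E
python3 look.py w13 320 180
```

```text
[511.  190.8  74.5] [ 0.6 -0.3 -0.3] [-0.07  0.01  0.  ] 13.1667 [ 0.15  0.12  1.9  -0.    1.13  0.31] 69.8
```

View pics/w13.png

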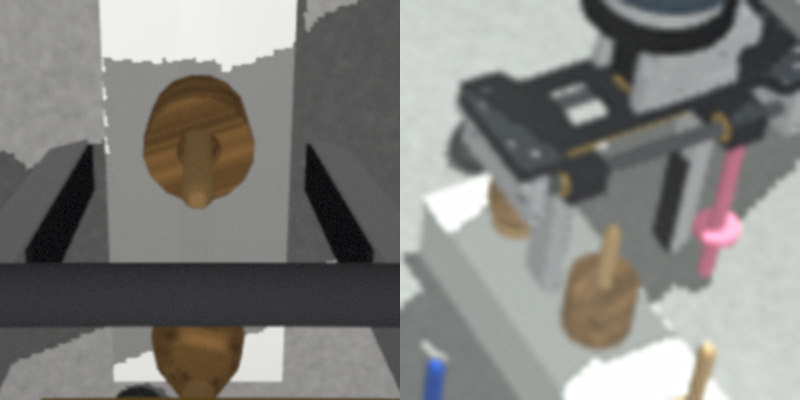

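The body sits on the flange and is released, with 40 mm of stem standing above it between the open fingers. I'll close on the stem top.

Call:
move_arm(deltas=[{"dr":[0,0,0],"delta_pos":[0,0,0],"grip":45},{"dr":[0,0,0],"delta_pos":[0,0,0],"grip":30},{"dr":[0,0,0],"delta_pos":[0,0,0],"grip":18},{"dr":[0,0,0],"delta_pos":[0,0,0],"grip":12},{"dr":[0,0,0],"delta_pos":[0,0,0],"grip":2},{"dr":[0,0,0],"delta_pos":[0,0,0],"grip":2},{"dr":[0,0,0],"delta_pos":[0,0,0],"grip":2},{"dr":[0,0,0],"delta_pos":[0,0,0],"grip":2},{"dr":[0,0,0],"delta_pos":[0,0,0],"grip":2},{"dr":[0,0,0],"delta_pos":[0,0,0],"grip":2}])

```text
time: 14.1
ee_pos: [510.7, 190.8, 73.9]
ee_rot: [-1.131, 1.324, -1.324]
wrist_force: [-0.0, 0.9, -0.3]
width: 0.097
```

```bash
python3 look.py w14 320 180
```

```text
[510.7 190.8  73.9] [-0.   0.9 -0.3] [ 0.02  0.09 -0.02] 14.1 [ 0.15  0.12  1.9  -0.    1.13  0.31] 9.1
```

View pics/w14.png

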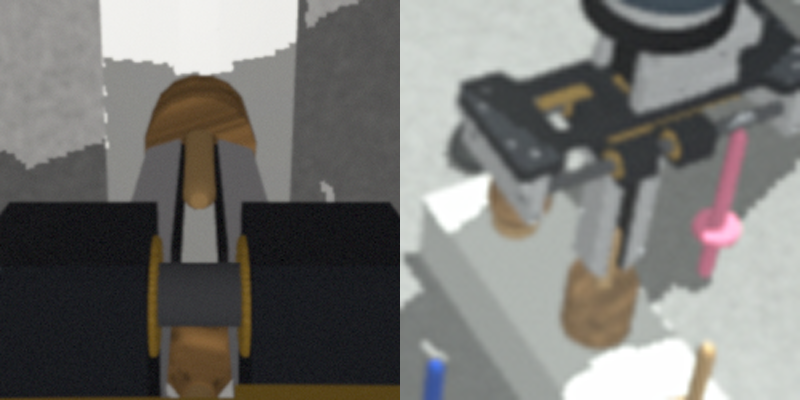

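Gripped on the stem (opening about 9 mm). Now straight up.

Call:
move_arm(deltas=[{"dr":[0,0,0],"delta_pos":[0,-3,0],"grip":2},{"dr":[0,0,0],"delta_pos":[0,-8,0],"grip":2},{"dr":[0,0,0],"delta_pos":[0,-14,0],"grip":2},{"dr":[0,0,0],"delta_pos":[0,-21,0],"grip":2},{"dr":[0,0,0],"delta_pos":[0,-29,0],"grip":2},{"dr":[0,0,0],"delta_pos":[0,-38,0],"grip":2},{"dr":[0,0,0],"delta_pos":[0,-48,0],"grip":2},{"dr":[0,0,0],"delta_pos":[0,-60,0],"grip":2},{"dr":[0,0,0],"delta_pos":[0,-74,0],"grip":2},{"dr":[0,0,0],"delta_pos":[0,-90,0],"grip":2},{"dr":[0,0,0],"delta_pos":[0,-108,0],"grip":2},{"dr":[0,0,0],"delta_pos":[0,-128,0],"grip":2},{"dr":[0,0,0],"delta_pos":[0,-148,0],"grip":2},{"dr":[0,0,0],"delta_pos":[0,-168,0],"grip":2},{"dr":[0,0,0],"delta_pos":[0,-185,0],"grip":2},{"dr":[0,0,0],"delta_pos":[0,-198,0],"grip":2},{"dr":[0,0,0],"delta_pos":[0,-207,0],"grip":2},{"dr":[0,0,0],"delta_pos":[0,-210,0],"grip":2},{"dr":[0,0,0],"delta_pos":[0,-210,0],"grip":2},{"dr":[0,0,0],"delta_pos":[0,-210,0],"grip":2}])

```text
time: 15.87
ee_pos: [510.3, 190.7, 283.1]
ee_rot: [-1.132, 1.325, -1.324]
wrist_force: [0.2, -1.0, -0.1]
width: 0.099
```

```bash
python3 look.py w15 330 110
```

```text
[510.3 190.7 283.1] [ 0.2 -1.  -0.1] [-0.09  0.09 -0.01] 15.8667 [ 0.15 -0.07  1.7  -0.    1.52  0.31] 9.3
```

View pics/w15.png

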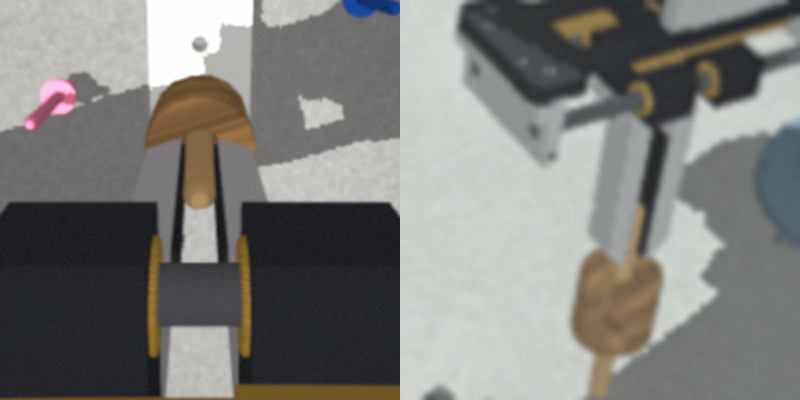

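The float is drawn clear and upright, with its foot at about 220 mm and the empty stand hole visible at (200,44) in the wrist crop. I'll lean it mostly in the jaw plane, outward from the base, while raising a little.

Call:
move_arm(deltas=[{"dr":[2,0,0.6],"delta_pos":[1,-8,3],"grip":2},{"dr":[5.7,0,1.8],"delta_pos":[3,-18,7],"grip":2},{"dr":[9.5,0,3],"delta_pos":[5,-28,11],"grip":2},{"dr":[13.3,0,4.3],"delta_pos":[7,-38,16],"grip":2},{"dr":[17.2,0,5.5],"delta_pos":[9,-46,20],"grip":2},{"dr":[21,0,6.7],"delta_pos":[11,-52,25],"grip":2},{"dr":[24.8,0,7.9],"delta_pos":[13,-57,29],"grip":2},{"dr":[28.6,0,9.2],"delta_pos":[15,-60,33],"grip":2},{"dr":[32.4,0,10.4],"delta_pos":[15,-60,33],"grip":2},{"dr":[36.2,0,11.6],"delta_pos":[15,-60,33],"grip":2},{"dr":[40,0,12.8],"delta_pos":[15,-60,33],"grip":2},{"dr":[43.8,0,14],"delta_pos":[15,-60,33],"grip":2},{"dr":[47.6,0,15.2],"delta_pos":[15,-60,33],"grip":2},{"dr":[50.5,0,16.2],"delta_pos":[15,-60,33],"grip":2},{"dr":[53,0,17],"delta_pos":[15,-60,33],"grip":2},{"dr":[55,0,17.6],"delta_pos":[15,-60,33],"grip":2},{"dr":[56.5,0,18],"delta_pos":[15,-60,33],"grip":2},{"dr":[57.2,0,18.3],"delta_pos":[15,-60,33],"grip":2},{"dr":[57.2,0,18.3],"delta_pos":[15,-60,33],"grip":2},{"dr":[57.2,0,18.3],"delta_pos":[15,-60,33],"grip":2}])

```text
time: 17.63
ee_pos: [540.8, 170.8, 343.5]
ee_rot: [-0.216, 0.623, -1.453]
wrist_force: [-0.1, 0.6, 0.7]
width: 0.098
```

```bash
cat > chk.py <<'E'
from h import *; from rig import imaging,bot
import sys
o=bot.get_obs(); Rt=R.from_rotvec(o["ee_rot"]).as_matrix()
print(o["ee_pos"].round(1),"tooly",Rt[:,1].round(3),"tilt",np.degrees(np.arccos(-Rt[2,1])).round(1),o["joints"].round(3),np.abs(o["dq"]).max().round(3),o["wrist_force"].round(1),o["time"],o["width"]*94)
foot=o["ee_pos"]+61*Rt[:,1]; top=foot-122*Rt[:,1]; print("foot",foot.round(0),"top",top.round(0))
s=imaging.get_image("scene"); d=imaging.get_image("wrist"); p=proj(s,[foot,top]); print(p.round(1)); c=p.mean(0).astype(int)-[60,55]
print("crop origin",c)
cv2.imwrite(f"pics/{sys.argv[1]}.png",np.hstack([cv2.resize(crop(s,c[0],c[1],120,110,4),(480,440)),crop(d,150,150,200,275,1.6)[:440,:320] if 0 else cv2.resize(d["frame"][110:420,165:390],(320,440))]))
cv2.imwrite(f"pics/{sys.argv[1]}f.png",s["frame"])
E
python3 chk.py w16
```

```text
[540.8 170.8 343.5] tooly [ 0.856  0.132 -0.5  ] tilt 60.0 [ 0.062 -0.747  2.346  0.164  0.503  0.121] 0.02 [-0.1  0.6  0.7] 17.6333 9.216104461103647
foot [593. 179. 313.] top [489. 163. 374.]
[[348.  183.8]
 [389.7 134.3]]
crop origin [308 104]
```

View pics/w16.png

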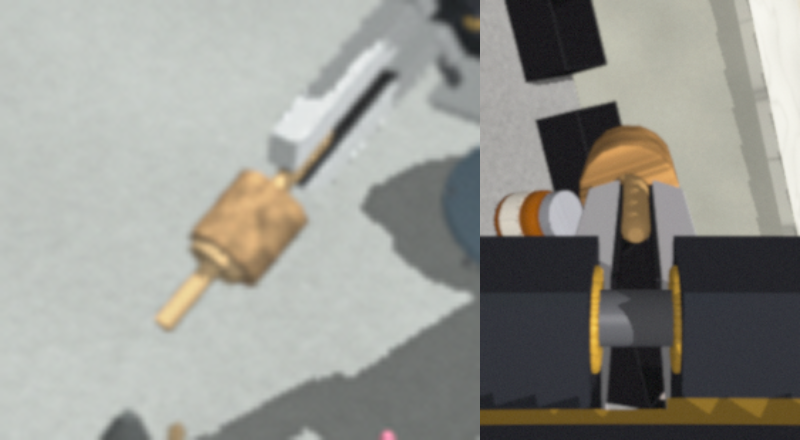

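View pics/w16f.png

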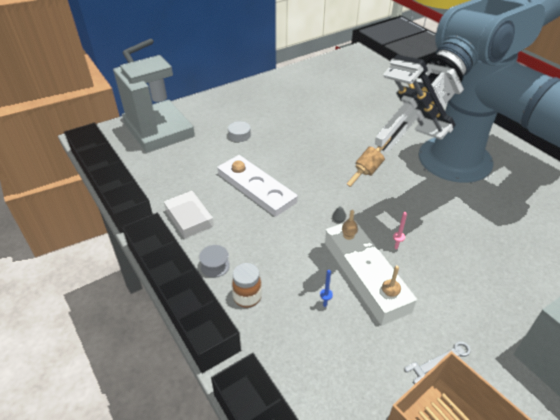

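The float leans at 60.0° with its top end higher, and the body is still against the flange. The foot shows at scene (350,184.5), predicted (348,183.8). I'll hold briefly and recheck for slip before handing in.

Call:
move_arm(deltas=[{"dr":[0,0,0],"delta_pos":[0,0,0],"grip":2},{"dr":[0,0,0],"delta_pos":[0,0,0],"grip":2},{"dr":[0,0,0],"delta_pos":[0,0,0],"grip":2},{"dr":[0,0,0],"delta_pos":[0,0,0],"grip":2},{"dr":[0,0,0],"delta_pos":[0,0,0],"grip":2},{"dr":[0,0,0],"delta_pos":[0,0,0],"grip":2},{"dr":[0,0,0],"delta_pos":[0,0,0],"grip":2},{"dr":[0,0,0],"delta_pos":[0,0,0],"grip":2},{"dr":[0,0,0],"delta_pos":[0,0,0],"grip":2},{"dr":[0,0,0],"delta_pos":[0,0,0],"grip":2}])

```text
time: 18.57
ee_pos: [540.9, 170.8, 344.0]
ee_rot: [-0.216, 0.622, -1.453]
wrist_force: [-0.3, 0.3, -0.6]
width: 0.098
```

```bash
python3 chk.py w17
```

```text
[540.9 170.8 344. ] tooly [ 0.856  0.132 -0.499] tilt 60.1 [ 0.062 -0.748  2.346  0.164  0.503  0.12 ] 0.001 [-0.3  0.3 -0.6] 18.5667 9.23377869884822
foot [593. 179. 314.] top [489. 163. 374.]
[[348.  183.6]
 [389.7 134.1]]
crop origin [308 103]
```

View pics/w17.png

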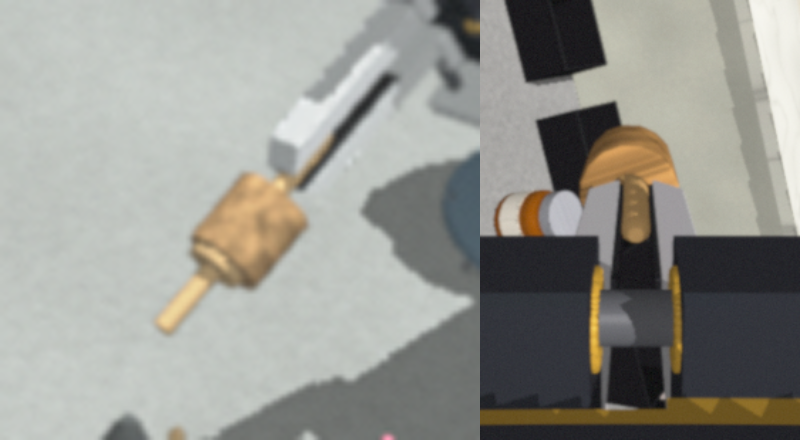

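The float has not moved after a second's hold: foot at crop (168,325) with the crop origin 1 px higher. Handing in.

```bash
python3 -c "
from rig import finish_job
print(finish_job())"
```

```text
the job is handed in; nothing more can be done
None
```

I threaded the bored body onto the bare stem until it sat on the flange, then released it. I then took the stem by its top, drew the float straight up clear of the stand, and leaned it over. I handed in at about 18.6 s.

**Last checks:**
- **Lean:** the tool's tilt read 60.1°, with the top end higher. The scene picture showed the float in line with it and the body still against the flange.
- **Height and position:** the foot is about 314 mm above the bench, worked out from the arm pose. It lies near (593, 179), over the mould-and-stand area but about 20–25 mm past the stand's outer edge.
- **Stillness:** in a one-second hold before hand-in the float did not move, the grip opening stayed at about 9 mm, and wrist force was under 1 N.
- **Other things:** nothing else looked disturbed in the last full scene view, by eye only.

**What disagreed:**
- **Finger length:** the visible finger tips end about 28 mm behind the reported TCP. My first close passed just over the body without touching it, so I went 21 mm lower and gripped it there.
- **Body tilt in the grip:** before threading, the wrist camera suggested the held body was tilted about 2–3°. It still went on without side force, and seated at 5 N of contact.

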